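# Set and lock the margin wheel of a comb punch

## Task

Set the comb punch's margin: with a fingertip, flick the edge of the six-lobed wheel clockwise (seen from above), click by click, until its long lobe stands at the fixed pointer, without going past it. Then push the lock tab beside the wheel fully home towards the wheel. Push gently, pick nothing up, and leave the other things on the punch and the counter where they are.

Things in the scene. Friction and masses are not known exactly. Their poses are not given: they have to be found in the camera images.
- punch: fixed comb punch: low grey deck, top 30 mm above the counter, spanning x -75 to 240, y -180 to 200 mm; on its far side a white body 95 mm tall whose front is at x = 93 mm, with a bar handle on it up to 125 mm. Origin: on the counter straight under the margin wheel's axis; x points from the wheel to the pointer on the white body, y to the lock tab, z up
- wheel_axis (a point): on the upright axis of the margin wheel, half-way up its lobes, 54 mm above the counter. Flat black wheel, body 34 mm in radius, with six lobes 60 degrees apart, 12 mm wide, reaching out to 56 mm radius (one long lobe to 70 mm), from 46 to 62 mm above the counter. At every click a lobe stands at the pointer and one straight opposite; the gaps' middles lie 30 degrees from them
- pointer_tip (a point): tip of the fixed pointer, a grey wedge on the white body that points at the wheel, 75 mm from the wheel's axis
- margin_wheel (a joint): wheel angle in rad, 0: long lobe at the pointer; grows clockwise seen from above. A click is 60 degrees (1.047 rad). Starts at about -2, -3 or -4 clicks. A sprung detent holds it at each click: pushed past half-way it snaps on, else it springs back. About 3 to 5 N at a lobe moves it. A stop prevents turning back below -5.24
- long_lobe_tip (a point): tip of the long lobe, 70 mm from the wheel's axis, half-way up; turns with the wheel. The long lobe also has a ridge on top, 7 mm wide and 6 mm high, from near the hub to its tip
- lock_tab (a joint): travel in m of the lock tab, a black upright thumb tab on a sliding steel tongue at the wheel's +y side. 0: open; 0.030: fully home, its tongue in the gap between two lobes. Slides along the punch's -y, towards the wheel's axis; about 2 N moves it, it stays where it is left. If the wheel is not at a click the tongue strikes a lobe
- tab_face (a point): centre of the tab's outer face (away from the wheel; the face to push), 75 mm above the counter. The tab is 32 mm wide along the punch's x, 10 mm thick, from 61 to 89 mm above the counter; the tongue's guide, 50 mm high, runs on for 37 mm outside this face
- correction_bottle: small white correction-fluid bottle, 30 mm across, 58 mm tall, standing on the punch's deck; origin at the centre of its underside
- eraser: rubber eraser, 22 x 45 x 13 mm, lying on the punch's deck; origin at the centre of its underside
- glue_stick: white glue stick, 25 mm across, 60 mm tall, standing on the punch's deck beyond the lock tab; origin at the centre of its underside
- pen_cup: dark steel cup with pens, 76 mm across, 145 mm tall with its pens, standing on the counter; origin at the centre of its underside
- stapler: stapler, 130 x 36 x 46 mm, on the counter; origin at the centre of its underside
- notebooks: stack of small notebooks, 150 x 107 x 45 mm, on the counter; origin at the centre of its underside
- tape_roll: roll of brown tape lying flat, 90 mm across, 24 mm high, on the counter; origin at the centre of its underside

How it is judged:
On the way, in this order (a step that is already met when the one before it is completed fails the run):
1. the long lobe stands at the pointer, the wheel at rest, the lock tab still open (value of joint margin_wheel between -0.12 and 0.12 rad and velocity of joint margin_wheel between -0.1 and 0.1 rad/s and value of joint lock_tab below 0.006 m), for 0.2 s.
2. the lock tab is pushed home (value of joint margin_wheel between -0.12 and 0.12 rad and value of joint lock_tab above 0.026 m), for 0.2 s.
At the end, for the whole second after the job is handed in: the long lobe is within 0.12 rad (7 degrees) of the pointer, the lock tab is home (at least 26 of its 30 mm), and every other thing is within 20 mm of where it was (all of step 2 and distance of each of correction_bottle, eraser, glue_stick, pen_cup, stapler, notebooks, tape_roll from where it was at the start of the episode below 0.02 m); the robot touches nothing.
It fails at once if the long lobe is turned past the pointer by half a click or more (value of joint margin_wheel above 0.5 rad).
It fails at once if the lock tab is pushed in while the long lobe is not at the pointer (value of joint lock_tab above 0.012 m and not (value of joint margin_wheel between -0.12 and 0.12 rad)).
It fails at once if the wheel or the tab is pushed harder than 30 N (contact force between the fingers and margin_wheel above 30 N or contact force between the fingers and lock_tab above 30 N).
It fails at once if another thing is lifted, knocked over or shifted (distance of any of correction_bottle, eraser, glue_stick, pen_cup, stapler, notebooks, tape_roll from where it was at the start of the episode above 0.03 m or angle between any of correction_bottle, eraser, glue_stick, pen_cup, stapler, notebooks, tape_roll's own z axis and vertical above 0.6 rad).
It also fails if it takes over 72 s, if anything falls off the work surface, if the arm or the gripper's body presses on something with over 40 N, if the wrist force passes 120 N, or if a joint passes its speed limit or range.

## Robot

A 6-joint arm with a two-finger parallel gripper is mounted at the origin on the work surface. World frame = base frame: x ahead of the robot, y to its left, z up, the work surface at z = 0. Lengths are in m, angles in rad, forces in N, time in s.
With the tool pointing down it reaches from about 0.35 to 0.775 m from the base axis. Payload 5.5 kg.
Tool frame: the origin (TCP) lies at the very end of the fingers, on their centre line; the grasp point (between the pads) lies 19 mm behind it; z points along the fingers, x is the direction in which the jaws open and shut, and the axes are right-handed (so a half turn about z gives the same grasp; the last joint's range is limited). The gripper opens to 85 mm and grips with 20 to 120 N. Pads are 22 mm wide; open, the fingers measure 114 mm over their backs; the gripper's body (76 mm by 85 mm) begins 54 mm behind the grasp point. The pads swing forward as they close: fully open they stand 13 mm farther back than shut.
Start: joints at [-1.37, 0.313, 0.046, 1.304, 0, 1.431], TCP at [0.192, -0.542, 0.201] pointing down, gripper open.
Joint ranges: [-2.76, 2.76], [-0.86, 1.69], [-1.03, 1.26], [-2.2, 2.34], [-1.47, 1.5], [-3.14, 3.14]. Speed limits (rad/s): [2.57, 2.57, 3.14, 3.14, 3.14, 3.14].

## Interface

Orientations are given as a unit quaternion [w, x, y, z].
In Python, from workcell import monitor, eyes, ticket gives the robot as it stands.
- The arm moves only by the tool send_rows, never from a script. Its argument "targets" is a list of rows, each a list of 5 numbers: the shift along the world's x, y, z in m, then the turn about the world's z in degrees, then the closure in counts, from 0 (fully open) to 255 (shut). A call has 1 to 12 rows; each row shifts and turns the commanded pose from where the row before left it; what a row does not reach is not made up. A row lasts 1/10 s, in which the tool goes at most 50 mm and 8.59 degrees, less where a joint would pass 70% of its speed; a pose out of reach is approached as far as the arm can. A call is refused whole if a number of a shift passes 0.05 or a number of a turn 8.59, either way. A call with a gripper value outside its range is refused whole. The fingers move at their own pace and stop on an object; "newtons" is the grip in N (left out, the last holds). Time passes only in rows, so rows that do not move let the fingers close. It gives the time, the measured TCP pose, the force and the opening at its end, in the units of the state.
- monitor.get_state(): the state, without advancing time (a new reading comes with each control period).
- eyes.read_camera(name): name is "scene" or "top" or "wrist"; returns a dict with "img" (420x560x3 uint8, red, green, blue), "z_map" (420x560 float32, m along the optical axis (not along the pixel's ray), 0 where there is no reading), "camera_matrix" (3x3 intrinsics, pixels), "k1" (the pictures are not rectified: a ray, as slopes to the right and down, at radius r is drawn at 1 + k1 r^2 times it, then the intrinsics apply), "pose" (4x4, takes a point from camera to world coordinates); the wrist camera has in their place "T_tool_cam" (4x4, takes a point from camera to tool coordinates, whose origin is the TCP and whose axes are the tool frame's). Camera axes: x right, y down, z forward; pixel columns grow to the right and rows downward; lengths in m; the calibration is good to about 2 mm. A picture is of the moment at which its call begins: read the wrist's pose just before it.
- ticket.hand_in(): hands the job in, once; it reports no verdict.
Trained networks look in the newest picture that a camera, given by its name, has taken for a name from the list of things; names that differ only in an ending like _2 or _b are one class to them, and where a whole thing is asked for, a point or a joint stands for the part that bears it (a point fixed in the world has none). Each returns a list of dicts, best first, with "conf" (0 to 1); they miss things now and then, are a little off and sometimes report something else, mostly with a low value. They report only what shows in the picture. A call takes as long as a camera call.
- eyes.spot_in(name, camera): "xyz" ([x, y, z] in m, in world coordinates, good to about 4 mm: the middle of the surface that is visible of it).
- eyes.tip_of(name, camera): "xyz" ([x, y, z] in m, in world coordinates, good to about 4 mm: a listed point, or the origin of a listed thing).
The state is a dict: "clock": time; "joint_pos": joint angles; "qvel": joint speeds; "tau": joint torques, N m; "tcp_pos": TCP position; "orientation": TCP orientation; "wrist_force": force on the tool from outside, world axes, zero at the start; "ft_torque": the same for the moment, N m; "finger_gap": finger opening in m.
Only numpy, scipy, OpenCV 4.12 (cv2) and the standard library are available. Lean on these libraries where they do the work, as an engineer would, in place of code of your own. Each camera call takes 0.05 s, during which the arm holds its last target.

## Working session

There is one attempt and no reset: what is moved stays moved. The work goes in short steps, Python scripts to look and compute and a tool call to move; the robot and the scene stay as the last step left them, time stands still between calls to the robot, and variables do not carry over. Pictures are saved under pics/ and viewed, and the job is handed in when it is done.

Besides the shell and the picture viewer there is one more tool, called as name([rows], argument=value, ...), one row to a line, values as JSON. send_rows: Moves the arm, as the interface text tells. Its arguments: {"type":"object","properties":{"targets":{"type":"array"},"newtons":{"type":"number"}},"required":["targets"]}

```bash
mkdir -p pics; ls; cat > h.py <<'E'
import cv2, numpy as np
from workcell import monitor, eyes, ticket
def snap(c,fn):
    r=eyes.read_camera(c); cv2.imwrite('pics/'+fn,r['img'][:,:,::-1]); return r
E
python3 - <<'E'
from h import *
s=monitor.get_state(); print({k:np.round(v,3) for k,v in s.items()})
for c in ['scene','top']:
    r=snap(c,c+'0.png')
    for n in ['wheel_axis','pointer_tip','long_lobe_tip','tab_face','punch','correction_bottle','eraser','glue_stick','pen_cup','stapler','notebooks','tape_roll']:
        print(c,n,[(np.round(d['xyz'],3).tolist(),round(d['conf'],2)) for d in eyes.tip_of(n,c)[:2]])
print(monitor.get_state()['clock'])
E
```

```text
pics
{'clock': np.float64(0.0), 'joint_pos': array([-1.37 ,  0.314,  0.045,  1.304,  0.   ,  1.431]), 'qvel': array([-0.   ,  0.   , -0.001, -0.001, -0.001,  0.001]), 'tau': array([ 1.0000e-03, -4.8063e+01,  2.9853e+01,  1.9000e-02, -0.0000e+00,
       -0.0000e+00]), 'tcp_pos': array([ 0.192, -0.541,  0.2  ]), 'orientation': array([-0.001,  0.817, -0.577, -0.001]), 'wrist_force': array([-0.327,  0.063,  1.346]), 'ft_torque': array([-0.017,  0.009,  0.048]), 'finger_gap': np.float64(0.085)}
scene wheel_axis [([0.516, -0.051, 0.054], 0.87)]
scene pointer_tip [([0.588, -0.049, 0.058], 0.71), ([0.517, -0.053, -0.003], 0.47)]
scene long_lobe_tip [([0.479, 0.009, 0.055], 0.75)]
scene tab_face [([0.515, 0.072, 0.072], 0.84), ([0.479, 0.008, 0.057], 0.25)]
scene punch [([0.512, -0.054, -0.002], 0.88), ([0.562, 0.132, 0.034], 0.3)]
scene correction_bottle [([0.569, -0.175, 0.032], 0.79)]
scene eraser []
scene glue_stick [([0.562, 0.129, 0.033], 0.7)]
scene pen_cup [([0.509, 0.217, -0.003], 0.57)]
scene stapler [([0.448, -0.317, 0.001], 0.72)]
scene notebooks [([0.639, -0.336, 0.003], 0.85)]
scene tape_roll [([0.612, 0.25, 0.0], 0.97), ([0.495, -0.195, 0.031], 0.64)]
top wheel_axis [([0.515, -0.053, 0.053], 0.91)]
top pointer_tip [([0.596, -0.051, 0.058], 0.69)]
top long_lobe_tip [([0.485, 0.011, 0.052], 0.86), ([0.512, 0.07, 0.074], 0.16)]
top tab_face [([0.514, 0.072, 0.072], 0.6)]
top punch [([0.516, -0.051, 0.001], 0.78)]
top correction_bottle [([0.57, -0.177, 0.024], 0.49)]
top eraser [([0.615, 0.248, -0.002], 0.72), ([0.49, -0.199, 0.029], 0.48)]
top glue_stick [([0.56, 0.123, 0.026], 0.66), ([0.513, 0.069, 0.076], 0.63)]
top pen_cup [([0.512, 0.225, -0.001], 0.6)]
top stapler [([0.445, -0.322, -0.001], 0.86)]
top notebooks [([0.635, -0.34, 0.0], 0.56)]
top tape_roll [([0.614, 0.251, 0.001], 0.89)]
1.3
```

View pics/top0.png

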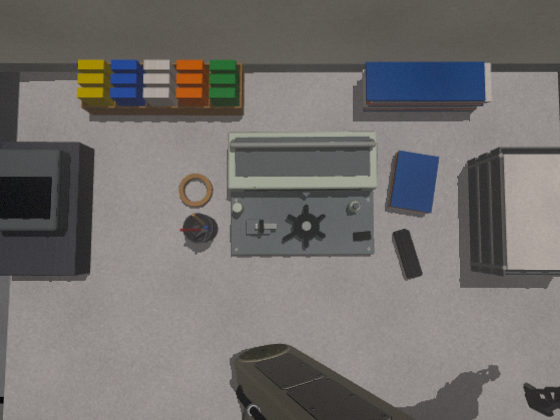

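View pics/scene0.png

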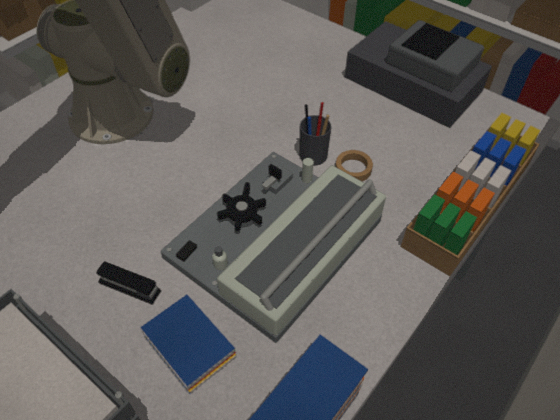

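The top view puts the wheel at about (306,226), with the long lobe pointing left and towards the robot, about 118° from the pointer. That means -2 clicks. The near lobe (180°) can be pushed in +y, and every area the finger needs is clear. I'm moving over with closed fingers and the jaws along x.

send_rows([
  [0.0225, 0.0387, 0, 5.85, 255],
  [0.0225, 0.0387, 0, 5.85, 255],
  [0.0225, 0.0387, 0, 5.85, 255],
  [0.0225, 0.0387, 0, 5.85, 255],
  [0.0225, 0.0387, 0, 5.85, 255],
  [0.0225, 0.0387, 0, 5.85, 255],
  [0.0225, 0.0387, 0, 5.85, 255],
  [0.0225, 0.0387, 0, 5.85, 255],
  [0.0225, 0.0387, 0, 5.85, 255],
  [0.0225, 0.0387, 0, 5.85, 255],
  [0.0225, 0.0387, 0, 5.85, 255],
  [0.0225, 0.0387, 0, 5.85, 255],
], newtons=20)

```text
clock: 2.5
tcp_pos: [0.4629, -0.0758, 0.201]
orientation: [0.0, 1.0, -0.0, 0.0]
wrist_force: [1.3, -0.9, 0.2]
finger_gap: 0.0001
```

```bash
cat >> h.py <<'E'
def st():
    s=monitor.get_state(); q=s['orientation']; yaw=2*np.degrees(np.arctan2(q[2],q[1]))
    print('t',round(float(s['clock']),2),'tcp',np.round(s['tcp_pos'],4),'q',np.round(q,3),'yaw',round(float(yaw),1),'F',np.round(s['wrist_force'],1),'gap',round(float(s['finger_gap']),3))
E
python3 - <<'E'
from h import *
st()
snap('wrist','w1.png')
for n in ['wheel_axis','pointer_tip','long_lobe_tip','tab_face']:
  for c in ['wrist','top']:
    if c=='top' and n=='wheel_axis': snap('top','t1.png')
    print(c,n,[(np.round(d['xyz'],3).tolist(),round(d['conf'],2)) for d in eyes.tip_of(n,c)[:2]])
E
```

```text
t 2.5 tcp [ 0.4629 -0.0758  0.201 ] q [ 0.  1. -0.  0.] yaw -0.0 F [ 1.3 -0.9  0.2] gap 0.0
wrist wheel_axis [([0.517, -0.049, 0.049], 0.67), ([0.516, 0.071, 0.075], 0.48)]
top wheel_axis [([0.518, -0.05, 0.056], 0.9)]
wrist pointer_tip [([0.595, -0.051, 0.056], 0.56)]
top pointer_tip [([0.593, -0.05, 0.056], 0.86)]
wrist long_lobe_tip [([0.484, 0.01, 0.057], 0.95), ([0.516, 0.069, 0.075], 0.45)]
top long_lobe_tip [([0.486, 0.007, 0.052], 0.61)]
wrist tab_face []
top tab_face [([0.515, 0.071, 0.076], 0.5)]
```

View pics/w1.png

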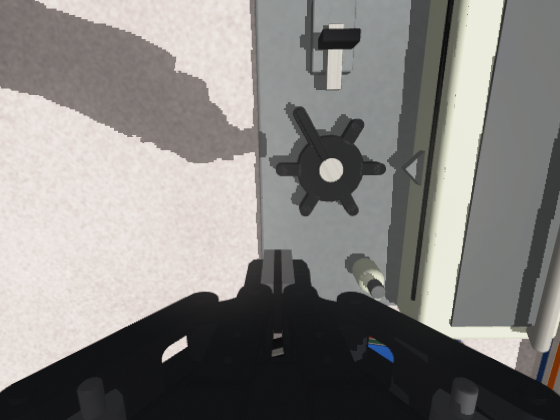

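The wrist view confirms it: the ridged long lobe points up-left to (300,112), the hub is at (331,169) and the pointer at (405,168). So it needs two clicks clockwise. I'll descend into the near-side gap.

send_rows([
  [0.001, 0, -0.03, 0, 255],
  [0, 0, -0.03, 0, 255],
  [0, 0, -0.03, 0, 255],
  [0, 0, -0.02, 0, 255],
  [0, 0, -0.015, 0, 255],
  [0, 0, -0.015, 0, 255],
  [0, 0, -0.01, 0, 255],
  [0, 0, 0, 0, 255],
])

```text
clock: 3.8
tcp_pos: [0.4619, -0.0778, 0.0495]
orientation: [-0.0, 1.0, -0.003, -0.001]
wrist_force: [-0.1, 0.3, 0.9]
finger_gap: -0.0
```

```bash
python3 - <<'E'
from h import *
st()
snap('wrist','w2.png')
E
```

```text
t 3.8 tcp [ 0.4619 -0.0778  0.0495] q [-0.     1.    -0.003 -0.001] yaw -0.4 F [-0.1  0.3  0.9] gap -0.0
```

View pics/w2.png

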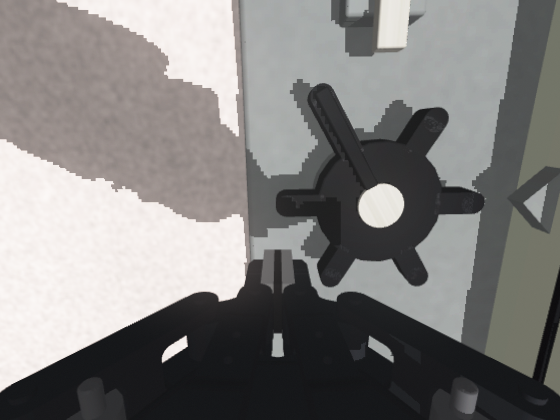

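Fingertips at (278,262) stand in the gap below the near lobe (285–320,203) and clear of the lower-left lobe (330,275). Pushing +y.

send_rows([
  [0, 0.005, 0, 0, 255],
  [0, 0.004, 0, 0, 255],
  [0, 0.004, 0, 0, 255],
  [0, 0.004, 0, 0, 255],
  [0, 0.004, 0, 0, 255],
  [0, 0.004, 0, 0, 255],
  [0, 0.004, 0, 0, 255],
  [0, 0.004, 0, 0, 255],
])

```text
clock: 4.65
tcp_pos: [0.4632, -0.0442, 0.0506]
orientation: [0.0, 1.0, -0.002, 0.0]
wrist_force: [0.8, -0.0, -0.9]
finger_gap: -0.0005
```

```bash
python3 - <<'E'
from h import *
st()
snap('wrist','w3.png')
E
```

```text
t 4.65 tcp [ 0.4632 -0.0442  0.0506] q [ 0.     1.    -0.002  0.   ] yaw -0.3 F [ 0.8 -0.  -0.9] gap -0.0
```

View pics/w3.png

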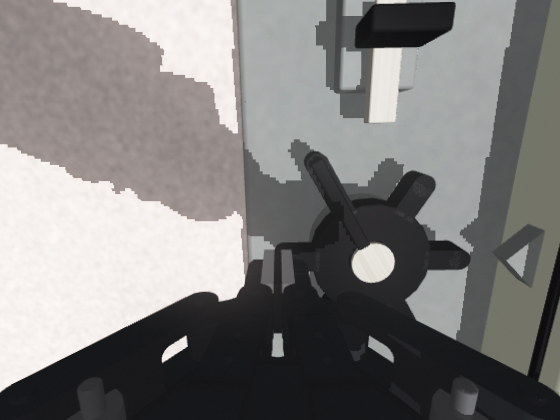

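```bash
python3 - <<'E'
from h import *
from scipy.spatial.transform import Rotation as R
s=monitor.get_state(); st()
r=snap('wrist','w4.png'); T=np.array(r['T_tool_cam']); K=np.array(r['camera_matrix'])
q=s['orientation']; W=np.eye(4); W[:3,:3]=R.from_quat([q[1],q[2],q[3],q[0]]).as_matrix(); W[:3,3]=s['tcp_pos']
C=W@T; print(np.round(C,3))
def proj(p):
    c=np.linalg.inv(C)@np.r_[p,1]; u=c[:2]/c[2]; u=u*(1+r['k1']*(u@u)); return (K[:2,:2]@u+K[:2,2]).round(0), c[2].round(3)
t=s['tcp_pos']
for p in [t,t+[0,.011,0],t+[.0145,.011,0],t+[.0145,.011,.02],[0.517,-0.051,0.062],[0.461,-0.051,.062],[0.461,-0.051,.05]]: print(np.round(p,3),proj(p))
z=r['z_map']
def unp(u,v):
    d=z[v,u]; x=np.array([(u-K[0,2])/K[0,0],(v-K[1,2])/K[1,1]]); 
    y=x.copy()
    for _ in range(5): y=x/(1+r['k1']*(y@y))
    return (C@np.r_[y*d,d,1])[:3].round(4)
for uv in [(285,248),(300,248),(300,255),(265,255),(265,262),(278,255),(278,265),(255,262),(300,262),(313,160),(450,255),(372,262)]: print(uv,unp(*uv))
im=r['img'][200:320,220:400]; cv2.imwrite('pics/w4c.png',cv2.resize(im[:,:,::-1],(720,480)))
E
```

```text
t 4.7 tcp [ 0.4631 -0.0437  0.0506] q [-0.     1.    -0.002 -0.   ] yaw -0.2 F [-0.5  0.1 -0.6] gap -0.0
[[ 1.    -0.004 -0.002  0.463]
 [-0.004 -0.962 -0.273  0.025]
 [-0.     0.273 -0.962  0.225]
 [ 0.     0.     0.     1.   ]]
[ 0.463 -0.044  0.051] (array([277., 242.]), np.float64(0.186))
[ 0.463 -0.033  0.051] (array([277., 225.]), np.float64(0.183))
[ 0.478 -0.033  0.051] (array([302., 224.]), np.float64(0.183))
[ 0.478 -0.033  0.071] (array([304., 236.]), np.float64(0.164))
[ 0.517 -0.051  0.062] (array([371., 261.]), np.float64(0.177))
[ 0.461 -0.051  0.062] (array([274., 261.]), np.float64(0.177))
[ 0.461 -0.051  0.05 ] (array([274., 253.]), np.float64(0.189))
(285, 248) [ 0.4675 -0.0455  0.0562]
(300, 248) [ 0.4764 -0.0454  0.0564]
(300, 255) [ 0.476  -0.0473  0.0622]
(265, 255) [ 0.4573 -0.0338  0.0926]
(265, 262) [ 0.4576 -0.0336  0.1006]
(278, 255) [ 0.4634 -0.0329  0.0946]
(278, 265) [ 0.4633 -0.0335  0.1038]
(255, 262) [ 0.4525 -0.0373  0.0926]
(300, 262) [ 0.4736 -0.0372  0.0931]
(313, 160) [0.4818 0.0069 0.0634]
(450, 255) [ 0.561  -0.0471  0.0631]
(372, 262) [ 0.5165 -0.0504  0.0652]
```

View pics/w4c.png

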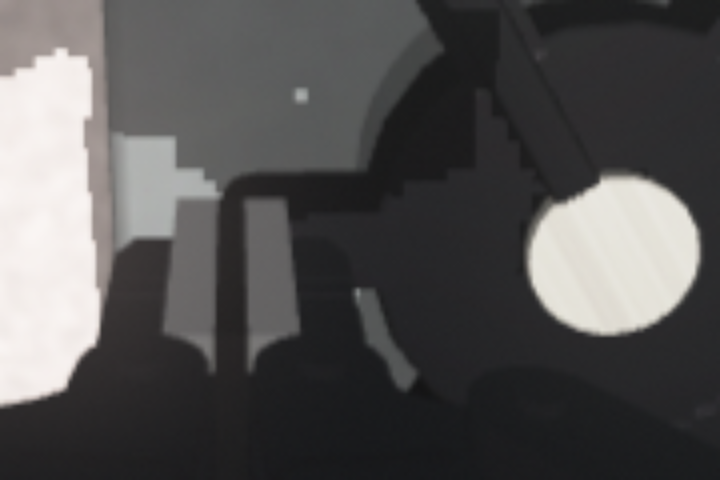

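```bash
python3 - <<'E'
from h import *
r=snap('scene','s4.png'); K=np.array(r['camera_matrix']); C=np.array(r['pose']); t=monitor.get_state()['tcp_pos']
def proj(p):
    c=np.linalg.inv(C)@np.r_[p,1]; u=c[:2]/c[2]; u=u*(1+r['k1']*(u@u)); return (K[:2,:2]@u+K[:2,2]).round(1)
print(proj(t),proj(t+[0,0,.04]))
u,v=proj(t).astype(int)
im=cv2.resize(r['img'][v-75:v+75,u-100:u+100][:,:,::-1].copy(),(800,600),interpolation=cv2.INTER_CUBIC)
for p,c in((t,(0,0,255)),(t+[0,0,.04],(0,255,0))):
    a=(proj(p)-[u-100,v-75])*4; cv2.circle(im,(int(a[0]),int(a[1])),4,c,1)
im=cv2.convertScaleAbs(im,alpha=2)
cv2.imwrite('pics/s4c.png',im)
E
```

```text
[224.9 195.8] [223.5 183.8]
```

View pics/s4c.png

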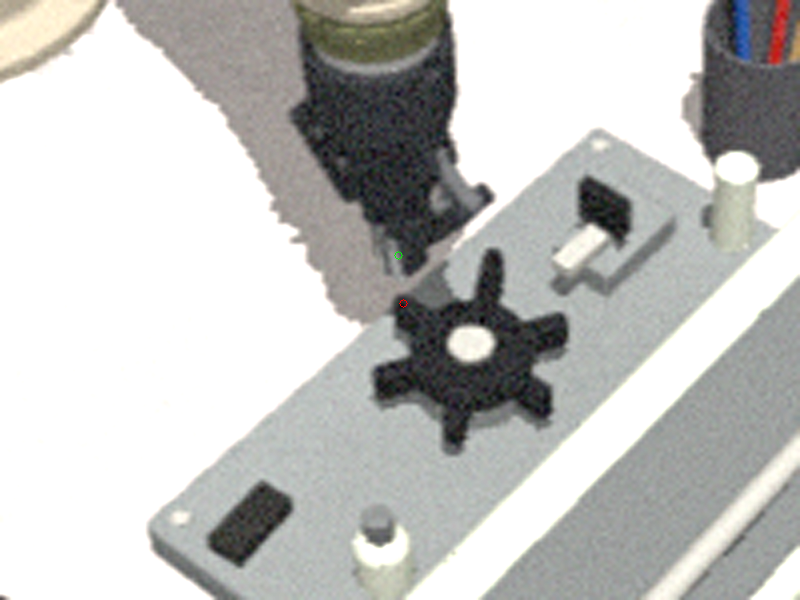

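```bash
python3 - <<'E'
from h import *
from scipy.spatial.transform import Rotation as R
s=monitor.get_state()
r=snap('wrist','w5.png'); T=np.array(r['T_tool_cam']); K=np.array(r['camera_matrix'])
q=s['orientation']; W=np.eye(4); W[:3,:3]=R.from_quat([q[1],q[2],q[3],q[0]]).as_matrix(); W[:3,3]=s['tcp_pos']
C=W@T
z=r['z_map']
def unp(u,v):
    d=z[v,u]; x=np.array([(u-K[0,2])/K[0,0],(v-K[1,2])/K[1,1]]); y=x.copy()
    for _ in range(5): y=x/(1+r['k1']*(y@y))
    return ((C@np.r_[y*d,d,1])[:3]-s['tcp_pos']).round(4)
for u in (268,278,288):
  for v in range(240,275,3): print(u,v,unp(u,v))
for u in range(240,320,6): print(u,unp(u,262), unp(u,275))
E
```

```text
268 240 [-0.0064 -0.0064 -0.0198]
268 243 [-0.0064 -0.0086 -0.0198]
268 246 [-0.0064 -0.0101 -0.0181]
268 249 [-0.0045  0.0105  0.0362]
268 252 [-0.0045  0.0102  0.0391]
268 255 [-0.0043  0.0103  0.0428]
268 258 [-0.0043  0.0102  0.0459]
268 261 [-0.0041  0.0106  0.05  ]
268 264 [-0.0041  0.0102  0.0521]
268 267 [-0.004   0.0107  0.056 ]
268 270 [-0.0039  0.0103  0.0582]
268 273 [-0.0038  0.0099  0.06  ]
278 240 [ 0.0004 -0.0065 -0.0199]
278 243 [ 0.0003 -0.0088 -0.0203]
278 246 [ 0.0003 -0.0019  0.0022]
278 249 [0.0003 0.0103 0.0358]
278 252 [0.0003 0.0101 0.0389]
278 255 [0.0003 0.0106 0.0437]
278 258 [0.0003 0.0104 0.0464]
278 261 [0.0003 0.0101 0.0489]
278 264 [0.0003 0.0103 0.0524]
278 267 [0.0003 0.0106 0.0559]
278 270 [0.0003 0.0104 0.0584]
278 273 [0.0003 0.0109 0.0619]
288 240 [ 0.0071 -0.0062 -0.019 ]
288 243 [ 0.0065 -0.0013 -0.0012]
288 246 [ 0.0063 -0.0009  0.0045]
288 249 [0.0052 0.0101 0.0353]
288 252 [0.005  0.0104 0.0398]
288 255 [0.0049 0.0101 0.0424]
288 258 [0.0048 0.0108 0.0474]
288 261 [0.0047 0.0106 0.05  ]
288 264 [0.0046 0.0106 0.0532]
288 267 [0.0045 0.0105 0.0557]
288 270 [0.0044 0.0106 0.0586]
288 273 [0.0043 0.0109 0.062 ]
240 [-0.0299 -0.0365 -0.0495] [-0.0304 -0.0483 -0.0504]
246 [-0.0251 -0.0363 -0.0491] [-0.0135  0.0062  0.0546]
252 [-0.0118  0.0071  0.0435] [-0.0109  0.0067  0.0555]
258 [-0.0091  0.0066  0.0425] [-0.0084  0.0061  0.0543]
264 [-0.0059  0.0102  0.0501] [-0.0054  0.0104  0.0628]
270 [-0.0033  0.0101  0.05  ] [-0.0029  0.0108  0.0635]
276 [-0.0006  0.0101  0.05  ] [-0.0005  0.0107  0.0632]
282 [0.002  0.0108 0.0515] [0.0019 0.0101 0.0621]
288 [0.0047 0.0105 0.0508] [0.0043 0.0104 0.0628]
294 [0.0078 0.0062 0.0418] [0.0071 0.0068 0.0558]
300 [0.0106 0.0061 0.0415] [0.0097 0.0061 0.0545]
306 [ 0.0164 -0.0079  0.0117] [0.0122 0.0065 0.0553]
312 [ 0.0198 -0.0076  0.0125] [ 0.024  -0.0328 -0.0202]
318 [ 0.0234 -0.008   0.0116] [ 0.0234 -0.0155  0.013 ]
```

```bash
python3 - <<'E'
from h import *
s=monitor.get_state()
for cam in ('scene',):
    r=snap(cam,cam+'6.png'); K=np.array(r['camera_matrix']); C=np.array(r['pose']); z=r['z_map']
    h,w=z.shape; U,V=np.meshgrid(np.arange(w),np.arange(h)); x=np.stack([(U-K[0,2])/K[0,0],(V-K[1,2])/K[1,1]],-1); y=x.copy()
    for _ in range(6): y=x/(1+r['k1']*(y**2).sum(-1,keepdims=True))
    P=np.concatenate([y*z[...,None],z[...,None]],-1)@C[:3,:3].T+C[:3,3]
    for u in (220,222,224,226,228):
        for v in range(182,198,1): print(u,v,P[v,u].round(3), end=' ' if v%3 else '\n')
E
```

```text
220 182 [ 0.464 -0.055  0.106] 220 183 [ 0.468 -0.058  0.108]
220 184 [ 0.465 -0.056  0.102] 220 185 [ 0.464 -0.056  0.097] 220 186 [ 0.464 -0.056  0.095]
220 187 [ 0.463 -0.055  0.09 ] 220 188 [ 0.463 -0.055  0.086] 220 189 [ 0.407 -0.006 -0.001]
220 190 [ 0.411 -0.01   0.002] 220 191 [ 0.412 -0.012  0.   ] 220 192 [ 0.416 -0.016  0.003]
220 193 [ 0.416 -0.016 -0.001] 220 194 [ 0.416 -0.017 -0.003] 220 195 [ 0.42  -0.021 -0.   ]
220 196 [ 0.421 -0.022 -0.002] 220 197 [ 0.443 -0.042  0.029] 222 182 [ 0.469 -0.054  0.109] 222 183 [ 0.47  -0.055  0.107]
222 184 [ 0.47  -0.055  0.104] 222 185 [ 0.468 -0.053  0.098] 222 186 [ 0.471 -0.057  0.1  ]
222 187 [ 0.47  -0.056  0.095] 222 188 [ 0.47  -0.056  0.092] 222 189 [ 0.468 -0.055  0.087]
222 190 [ 0.413 -0.006 -0.   ] 222 191 [ 0.416 -0.009  0.001] 222 192 [ 0.418 -0.011 -0.   ]
222 193 [ 0.422 -0.015  0.003] 222 194 [ 0.463 -0.052  0.063] 222 195 [ 0.464 -0.054  0.063]
222 196 [ 0.467 -0.057  0.064] 222 197 [ 0.468 -0.058  0.063] 224 182 [ 0.473 -0.051  0.11 ] 224 183 [ 0.472 -0.051  0.106]
224 184 [ 0.47  -0.049  0.099] 224 185 [ 0.472
[... 673 characters left out ...]
 0.42  -0.    -0.004] 226 192 [ 0.443 -0.021  0.028]
226 193 [ 0.448 -0.026  0.032] 226 194 [ 0.469 -0.046  0.062] 226 195 [ 0.47  -0.047  0.061]
226 196 [ 0.472 -0.049  0.06 ] 226 197 [ 0.477 -0.054  0.066] 228 182 [ 0.491 -0.056  0.127] 228 183 [ 0.478 -0.045  0.105]
228 184 [ 0.474 -0.041  0.095] 228 185 [ 0.475 -0.043  0.094] 228 186 [ 0.476 -0.044  0.092]
228 187 [ 0.418  0.01  -0.   ] 228 188 [0.422 0.006 0.002] 228 189 [ 0.422  0.005 -0.   ]
228 190 [ 0.444 -0.015  0.03 ] 228 191 [ 0.447 -0.019  0.032] 228 192 [ 0.449 -0.02   0.031]
228 193 [ 0.451 -0.023  0.032] 228 194 [ 0.453 -0.025  0.032] 228 195 [ 0.474 -0.044  0.061]
228 196 [ 0.476 -0.047  0.061] 228 197 [ 0.479 -0.05   0.064]
```

Both cameras agree that the finger ends are about 34 mm above the reported TCP, at z ≈ 0.085 against 0.051. The fingers therefore passed over the lobe and nothing moved. I'll back off and lower so the true tips are at about 0.049.

send_rows([
  [0, -0.012, 0, 0, 255],
  [0, -0.012, 0, 0, 255],
  [0.002, -0.01, 0, 0, 255],
  [0, 0, -0.01, 0, 255],
  [0, 0, -0.01, 0, 255],
  [0, 0, -0.008, 0, 255],
  [0, 0, -0.007, 0, 255],
  [0, 0, 0, 0, 255],
])

```text
clock: 5.7
tcp_pos: [0.4639, -0.0779, 0.0142]
orientation: [-0.0, 1.0, -0.002, -0.001]
wrist_force: [0.2, -0.0, 0.6]
finger_gap: -0.0001
```

```bash
cat >> h.py <<'E'
def cloud(r,C):
    K=np.array(r['camera_matrix']); z=r['z_map']
    h,w=z.shape; U,V=np.meshgrid(np.arange(w),np.arange(h)); x=np.stack([(U-K[0,2])/K[0,0],(V-K[1,2])/K[1,1]],-1); y=x.copy()
    for _ in range(6): y=x/(1+r['k1']*(y**2).sum(-1,keepdims=True))
    return np.concatenate([y*z[...,None],z[...,None]],-1)@C[:3,:3].T+C[:3,3]
def zoom(fn):
    t=monitor.get_state()['tcp_pos']; r=snap('scene',fn); C=np.array(r['pose']); P=cloud(r,C); K=np.array(r['camera_matrix'])
    u,v=232,200
    im=cv2.resize(r['img'][v-75:v+75,u-100:u+100][:,:,::-1].copy(),(800,600),interpolation=cv2.INTER_CUBIC)
    cv2.imwrite('pics/z'+fn,cv2.convertScaleAbs(im,alpha=2)); return P
E
python3 - <<'E'
from h import *
st()
P=zoom('s7.png'); snap('wrist','w7.png')
t=monitor.get_state()['tcp_pos']
m=(abs(P[...,0]-t[0]-.005)<.012)&(abs(P[...,1]-t[1])<.014)&(P[...,2]>.036)&(P[...,2]<.12)
print(np.sort(P[m][:,2])[:12].round(3))
E
```

```text
t 5.7 tcp [ 0.4639 -0.0779  0.0142] q [-0.     1.    -0.002 -0.001] yaw -0.2 F [ 0.2 -0.   0.6] gap -0.0
[0.046 0.048 0.049 0.049 0.051 0.051 0.051 0.051 0.051 0.052 0.052 0.053]
```

View pics/zs7.png

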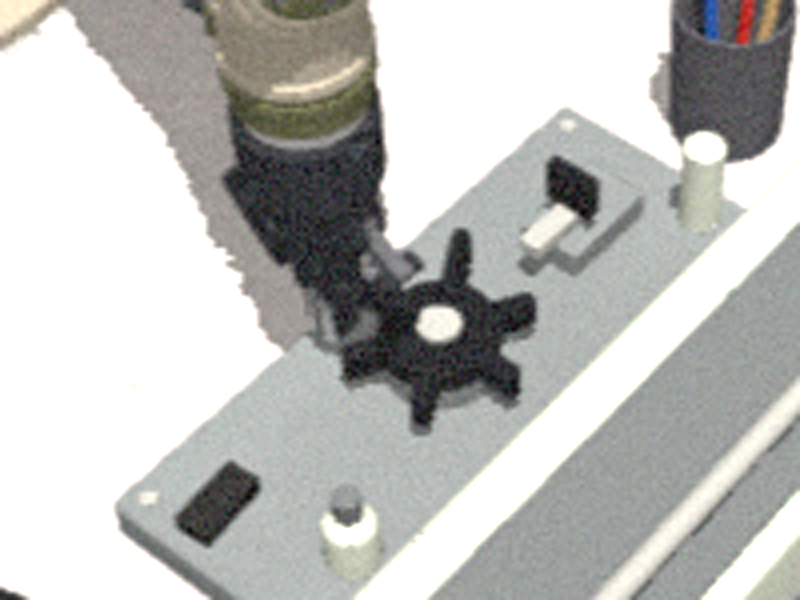

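View pics/w7.png

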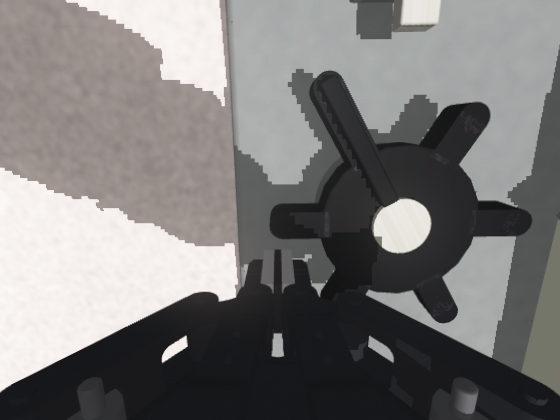

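Now the tips, at z ≈ 0.049 in both the wrist and scene views, sit in the gap below the near lobe (row 220). Pushing +y slowly.

send_rows([
  [0.001, 0.004, 0, 0, 255],
  [0, 0.004, 0, 0, 255],
  [0, 0.004, 0, 0, 255],
  [0, 0.004, 0, 0, 255],
  [0, 0.003, 0, 0, 255],
  [0, 0.003, 0, 0, 255],
  [0, 0.003, 0, 0, 255],
])

```text
clock: 6.5
tcp_pos: [0.4668, -0.0539, 0.0159]
orientation: [0.001, 1.0, -0.003, 0.001]
wrist_force: [0.3, -4.4, 1.7]
finger_gap: 0.0
```

```bash
python3 - <<'E'
from h import *
st(); snap('wrist','w8.png')
E
```

```text
t 6.5 tcp [ 0.4668 -0.0539  0.0159] q [ 0.001  1.    -0.003  0.001] yaw -0.3 F [ 0.3 -4.4  1.7] gap 0.0
```

View pics/w8.png

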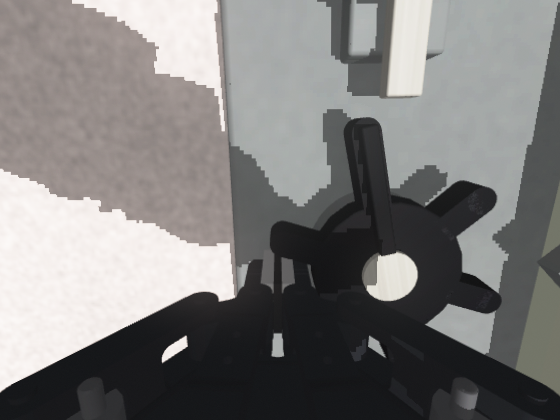

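The wheel is turning: the long lobe is at about 97° and the push is 4.4 N. Continuing.

send_rows([
  [0, 0.003, 0, 0, 255],
  [0, 0.003, 0, 0, 255],
  [0, 0.003, 0, 0, 255],
  [0, 0.003, 0, 0, 255],
  [0, 0.003, 0, 0, 255],
  [0, 0.003, 0, 0, 255],
])

```text
clock: 7.15
tcp_pos: [0.4657, -0.0347, 0.0154]
orientation: [-0.001, 1.0, -0.002, -0.0]
wrist_force: [-0.2, 0.1, 1.0]
finger_gap: 0.0001
```

```bash
python3 - <<'E'
from h import *
st(); snap('wrist','w9.png')
E
```

```text
t 7.15 tcp [ 0.4657 -0.0347  0.0154] q [-0.001  1.    -0.002 -0.   ] yaw -0.2 F [-0.2  0.1  1. ] gap 0.0
```

View pics/w9.png

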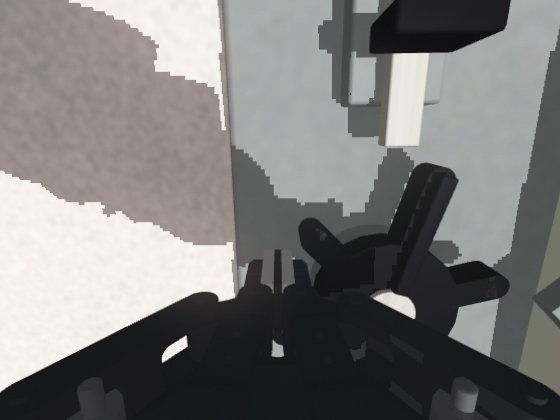

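It snapped over and the force is now zero. I'll retreat radially, return past the next lobe, and re-check the angle.

send_rows([
  [-0.015, 0, 0, 0, 255],
  [-0.02, 0, 0, 0, 255],
  [0, -0.015, 0, 0, 255],
  [0, -0.015, 0, 0, 255],
  [0, -0.013, 0, 0, 255],
  [0, 0, 0, 0, 255],
])

```text
clock: 7.8
tcp_pos: [0.4317, -0.0798, 0.0158]
orientation: [0.0, 1.0, -0.003, 0.0]
wrist_force: [0.3, -0.7, -0.0]
finger_gap: 0.0001
```

```bash
python3 - <<'E'
from h import *
st(); snap('wrist','w10.png'); snap('top','t10.png')
for c in ('wrist','top'):
  for n in ['wheel_axis','long_lobe_tip']:
    print(c,n,[(np.round(d['xyz'],3).tolist(),round(d['conf'],2)) for d in eyes.tip_of(n,c)[:2]])
E
```

```text
t 7.8 tcp [ 0.4317 -0.0798  0.0158] q [ 0.     1.    -0.003  0.   ] yaw -0.4 F [ 0.3 -0.7 -0. ] gap 0.0
wrist wheel_axis [([0.515, -0.052, 0.051], 0.68)]
wrist long_lobe_tip []
top wheel_axis [([0.515, -0.055, 0.052], 0.88), ([0.556, 0.011, 0.051], 0.74)]
top long_lobe_tip [([0.555, 0.009, 0.05], 0.66), ([0.514, -0.052, 0.056], 0.23)]
```

View pics/w10.png

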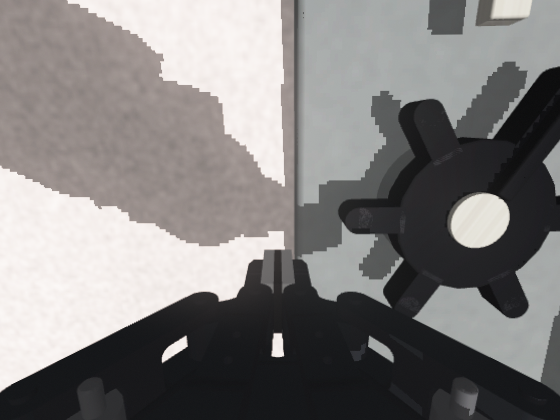

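The wheel is at -1 click: the long lobe tip at (0.555, 0.010) lies about 58° from the pointer direction, and the near lobe is at (355,215). Repeating the same flick for the last click, with a look before the finish.

send_rows([
  [0.017, 0, 0, 0, 255],
  [0.017, 0.002, 0, 0, 255],
  [0, 0, 0, 0, 255],
  [0, 0.004, 0, 0, 255],
  [0, 0.004, 0, 0, 255],
  [0, 0.004, 0, 0, 255],
  [0, 0.004, 0, 0, 255],
  [0, 0.004, 0, 0, 255],
  [0, 0.003, 0, 0, 255],
])

```text
clock: 9.0
tcp_pos: [0.4644, -0.0535, 0.0154]
orientation: [0.0, 1.0, -0.003, -0.001]
wrist_force: [-1.4, -4.5, -1.2]
finger_gap: -0.0001
```

```bash
python3 - <<'E'
from h import *
st(); snap('wrist','w11.png')
E
```

```text
t 9.0 tcp [ 0.4644 -0.0535  0.0154] q [ 0.     1.    -0.003 -0.001] yaw -0.3 F [-1.4 -4.5 -1.2] gap -0.0
```

View pics/w11.png

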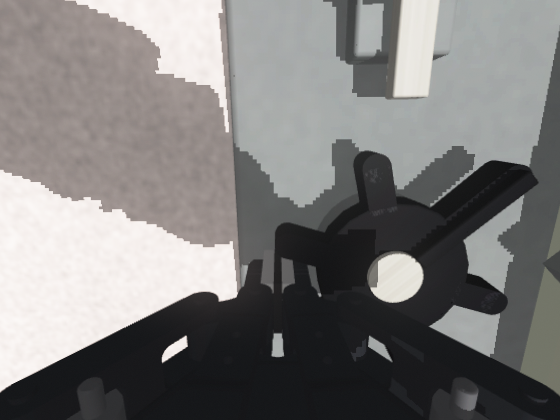

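Same state as mid-push the first time: the long lobe is at about 37° and the push is 4.5 N. Finishing and retreating.

send_rows([
  [0, 0.003, 0, 0, 255],
  [0, 0.003, 0, 0, 255],
  [0, 0.003, 0, 0, 255],
  [0, 0.003, 0, 0, 255],
  [0, 0.003, 0, 0, 255],
  [0, 0.003, 0, 0, 255],
  [-0.015, 0, 0, 0, 255],
  [-0.02, 0, 0, 0, 255],
  [0, 0, 0.02, 0, 255],
  [0, 0, 0.04, 0, 255],
  [0, 0, 0.04, 0, 255],
  [0, 0, 0.01, 0, 255],
])

```text
clock: 10.25
tcp_pos: [0.4328, -0.0358, 0.1297]
orientation: [0.001, 1.0, -0.002, 0.003]
wrist_force: [0.0, -0.7, 0.3]
finger_gap: -0.0002
```

```bash
python3 - <<'E'
from h import *
st(); snap('wrist','w12.png'); r=snap('top','t12.png')
for c in ('wrist','top'):
  for n in ['wheel_axis','pointer_tip','long_lobe_tip','tab_face','glue_stick']:
    print(c,n,[(np.round(d['xyz'],3).tolist(),round(d['conf'],2)) for d in eyes.tip_of(n,c)[:2]])
E
```

```text
t 10.25 tcp [ 0.4328 -0.0358  0.1297] q [ 0.001  1.    -0.002  0.003] yaw -0.3 F [ 0.  -0.7  0.3] gap -0.0
wrist wheel_axis [([0.514, -0.05, 0.05], 0.6)]
wrist pointer_tip [([0.592, -0.051, 0.056], 0.77)]
wrist long_lobe_tip [([0.589, -0.051, 0.058], 0.72)]
wrist tab_face []
wrist glue_stick []
top wheel_axis [([0.516, -0.053, 0.059], 0.68)]
top pointer_tip [([0.592, -0.05, 0.059], 0.8)]
top long_lobe_tip [([0.591, -0.051, 0.055], 0.74), ([0.512, 0.223, 0.0], 0.35)]
top tab_face [([0.516, 0.071, 0.076], 0.56), ([0.563, 0.126, 0.029], 0.49)]
top glue_stick [([0.563, 0.123, 0.027], 0.48)]
```

View pics/w12.png

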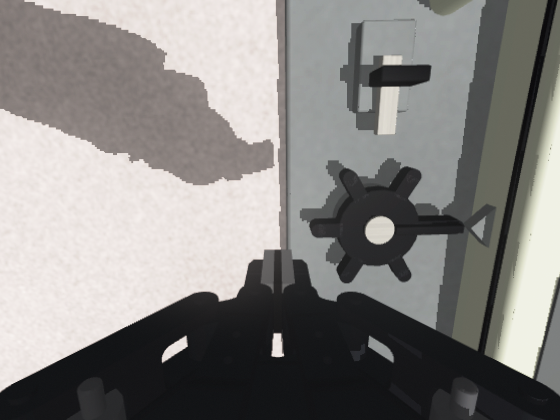

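The long lobe stands at the pointer: its tip is at (462,226), opposite the wedge at (470,226), and the tips measure (0.590, -0.051) and (0.592, -0.050). The tab is still open at (400,75). Next I move over to outside the tab face.

send_rows([
  [0.017, 0.026, 0, 0, 255],
  [0.017, 0.027, 0, 0, 255],
  [0.017, 0.027, 0, 0, 255],
  [0.016, 0.027, 0, 0, 255],
  [0.016, 0.026, 0, 0, 255],
  [0, 0, -0.02, 0, 255],
  [0, 0, -0.02, 0, 255],
  [0, 0, -0.02, 0, 255],
  [0, 0, 0, 0, 255],
])

```text
clock: 11.75
tcp_pos: [0.5107, 0.0975, 0.0628]
orientation: [0.0, 1.0, -0.002, -0.003]
wrist_force: [-0.4, -0.4, 0.1]
finger_gap: -0.0001
```

```bash
python3 - <<'E'
from h import *
st(); snap('wrist','w13.png'); zoom('s13.png')
E
```

```text
t 11.75 tcp [0.5107 0.0975 0.0628] q [ 0.     1.    -0.002 -0.003] yaw -0.3 F [-0.4 -0.4  0.1] gap -0.0
```

View pics/w13.png

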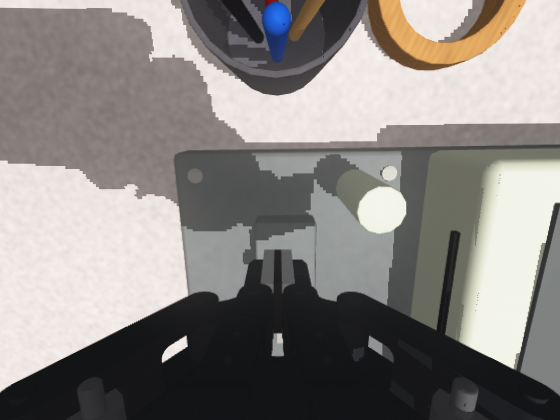

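View pics/zs13.png

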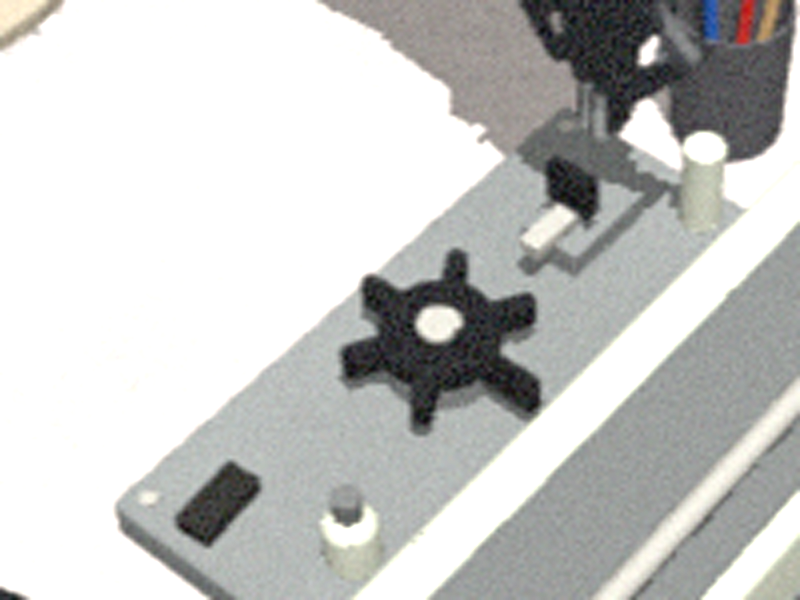

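The fingers are outside the tab and in line with the guide. The glue stick at (380,210) and the pen cup are clear. I'll correct x by 5 mm, lower, and start pushing -y.

send_rows([
  [0.005, 0, -0.012, 0, 255],
  [0, 0, -0.013, 0, 255],
  [0, 0, 0, 0, 255],
  [0, -0.004, 0, 0, 255],
  [0, -0.004, 0, 0, 255],
  [0, -0.004, 0, 0, 255],
  [0, -0.004, 0, 0, 255],
  [0, -0.004, 0, 0, 255],
  [0, 0, 0, 0, 255],
])

```text
clock: 12.75
tcp_pos: [0.5185, 0.0769, 0.0409]
orientation: [0.0, 1.0, -0.003, 0.0]
wrist_force: [0.4, -0.4, 0.4]
finger_gap: -0.0002
```

```bash
python3 - <<'E'
from h import *
st(); zoom('s14.png')
E
```

```text
t 12.75 tcp [0.5185 0.0769 0.0409] q [ 0.     1.    -0.003  0.   ] yaw -0.3 F [ 0.4 -0.4  0.4] gap -0.0
```

View pics/zs14.png

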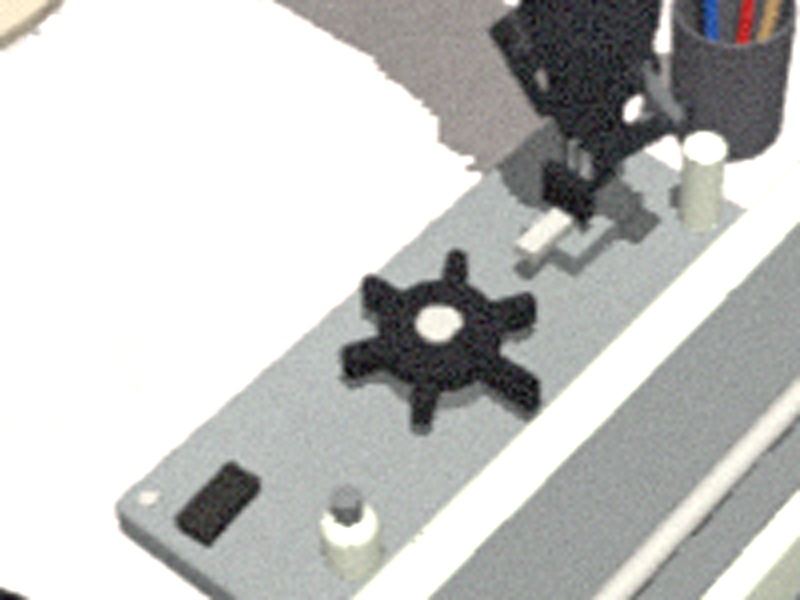

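The finger has touched the tab and shifted it slightly. Continuing -y, then small steps near the end.

send_rows([
  [0, -0.003, 0, 0, 255],
  [0, -0.003, 0, 0, 255],
  [0, -0.003, 0, 0, 255],
  [0, -0.003, 0, 0, 255],
  [0, -0.003, 0, 0, 255],
  [0, -0.003, 0, 0, 255],
  [0, -0.002, 0, 0, 255],
  [0, 0, 0, 0, 255],
])

```text
clock: 13.6
tcp_pos: [0.5181, 0.0569, 0.0405]
orientation: [0.0, 1.0, -0.003, -0.0]
wrist_force: [-0.3, -0.2, -0.9]
finger_gap: 0.0
```

```bash
python3 - <<'E'
from h import *
st(); zoom('s15.png')
snap('top','t15.png')
for n in ['wheel_axis','long_lobe_tip','tab_face']:
    print(n,[(np.round(d['xyz'],3).tolist(),round(d['conf'],2)) for d in eyes.tip_of(n,'scene')[:2]])
E
```

```text
t 13.6 tcp [0.5181 0.0569 0.0405] q [ 0.     1.    -0.003 -0.   ] yaw -0.3 F [-0.3 -0.2 -0.9] gap 0.0
wheel_axis [([0.514, -0.052, 0.05], 0.9)]
long_lobe_tip [([0.586, -0.053, 0.059], 0.94), ([0.492, -0.195, 0.033], 0.53)]
tab_face [([0.514, 0.049, 0.077], 0.56)]
```

View pics/zs15.png

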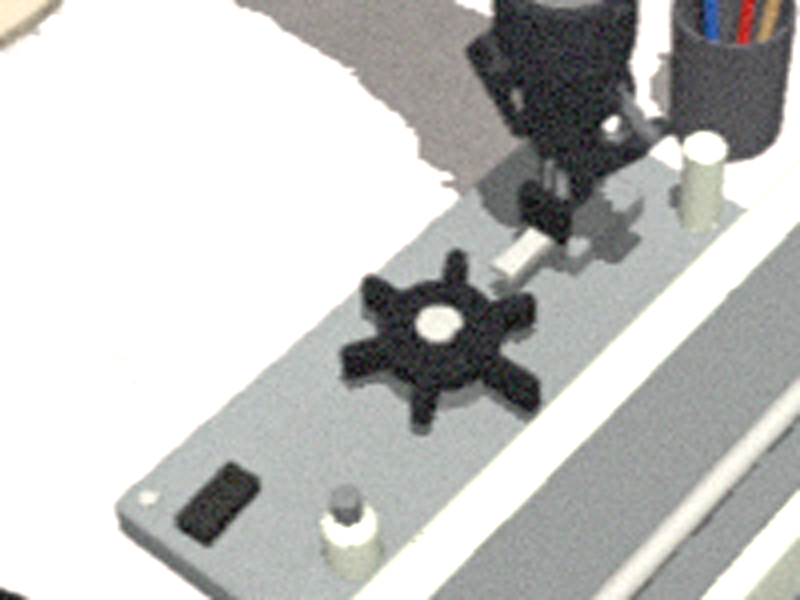

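The tab has gone about 23–24 mm and the wheel hasn't turned. Pushing on in small steps until it stops.

send_rows([
  [0, -0.002, 0, 0, 255],
  [0, -0.002, 0, 0, 255],
  [0, -0.001, 0, 0, 255],
  [0, 0, 0, 0, 255],
])

```text
clock: 14.25
tcp_pos: [0.5179, 0.0523, 0.0405]
orientation: [-0.0, 1.0, -0.002, -0.0]
wrist_force: [-0.9, 0.8, -1.0]
finger_gap: 0.0003
```

send_rows([
  [0, -0.001, 0, 0, 255],
  [0, 0, 0, 0, 255],
])

```text
clock: 14.45
tcp_pos: [0.518, 0.0514, 0.0405]
orientation: [0.0, 1.0, -0.002, -0.0]
wrist_force: [-1.0, 0.9, 0.7]
finger_gap: 0.0003
```

send_rows([
  [0, -0.001, 0, 0, 255],
  [0, 0, 0, 0, 255],
])

```text
clock: 14.65
tcp_pos: [0.518, 0.0506, 0.0405]
orientation: [-0.0, 1.0, -0.002, -0.0]
wrist_force: [-0.5, 2.2, -1.9]
finger_gap: 0.0003
```

send_rows([
  [0, -0.001, 0, 0, 255],
  [0, 0, 0, 0, 255],
])

```text
clock: 14.85
tcp_pos: [0.518, 0.0505, 0.0405]
orientation: [-0.001, 1.0, -0.002, -0.0]
wrist_force: [-0.2, 6.9, -1.0]
finger_gap: -0.0001
```

send_rows([
  [0, -0.001, 0, 0, 255],
  [0, 0, 0, 0, 255],
])

```text
clock: 15.05
tcp_pos: [0.518, 0.0505, 0.0406]
orientation: [-0.002, 1.0, -0.002, 0.0]
wrist_force: [-0.8, 8.7, -0.8]
finger_gap: 0.0
```

```bash
python3 - <<'E'
from h import *
st(); snap('scene','s16.png')
for n in ['wheel_axis','long_lobe_tip','tab_face']:
    print(n,[(np.round(d['xyz'],3).tolist(),round(d['conf'],2)) for d in eyes.tip_of(n,'scene')[:2]])
E
```

```text
t 15.05 tcp [0.518  0.0505 0.0406] q [-0.002  1.    -0.002  0.   ] yaw -0.2 F [-0.8  8.7 -0.8] gap 0.0
wheel_axis [([0.518, -0.05, 0.052], 0.76)]
long_lobe_tip [([0.584, -0.05, 0.055], 0.87), ([0.639, -0.337, 0.004], 0.6)]
tab_face [([0.513, 0.042, 0.076], 0.61), ([0.57, -0.173, 0.03], 0.34)]
```

The tab has hit its stop: the TCP no longer advances at 8.7 N, and the face is at y ≈ 0.042, which is 30 mm of travel. Backing off and lifting away.

send_rows([
  [0, 0.008, 0, 0, 255],
  [0, 0.01, 0, 0, 255],
  [0, 0, 0.03, 0, 255],
  [0, 0, 0.04, 0, 255],
  [0, 0, 0.04, 0, 255],
  [-0.04, -0.02, 0.01, 0, 255],
  [-0.04, -0.03, 0, 0, 255],
  [-0.04, -0.03, 0, 0, 255],
  [0, 0, 0, 0, 255],
])

```text
clock: 16.15
tcp_pos: [0.3933, -0.0151, 0.1605]
orientation: [0.001, 1.0, -0.004, -0.001]
wrist_force: [1.2, 0.0, 0.9]
finger_gap: 0.0002
```

```bash
python3 - <<'E'
from h import *
st(); zoom('s17.png')
for c in ('scene','top'):
  if c=='top': snap('top','t17.png')
  for n in ['wheel_axis','pointer_tip','long_lobe_tip','tab_face','correction_bottle','eraser','glue_stick','pen_cup','stapler','notebooks','tape_roll']:
    print(c,n,[(np.round(d['xyz'],3).tolist(),round(d['conf'],2)) for d in eyes.tip_of(n,c)[:1]])
E
```

```text
t 16.15 tcp [ 0.3933 -0.0151  0.1605] q [ 0.001  1.    -0.004 -0.001] yaw -0.5 F [1.2 0.  0.9] gap 0.0
scene wheel_axis [([0.516, -0.056, 0.052], 0.85)]
scene pointer_tip [([0.589, -0.048, 0.06], 0.89)]
scene long_lobe_tip [([0.586, -0.054, 0.057], 0.73)]
scene tab_face [([0.514, -0.049, -0.001], 0.73)]
scene correction_bottle [([0.57, -0.174, 0.032], 0.55)]
scene eraser [([0.491, -0.195, 0.03], 0.75)]
scene glue_stick []
scene pen_cup [([0.508, 0.22, 0.001], 0.63)]
scene stapler [([0.447, -0.32, -0.0], 0.74)]
scene notebooks [([0.637, -0.338, 0.001], 0.71)]
scene tape_roll [([0.612, 0.247, -0.003], 0.75)]
top wheel_axis [([0.515, -0.054, 0.054], 0.96)]
top pointer_tip [([0.593, -0.053, 0.057], 0.67)]
top long_lobe_tip [([0.592, -0.049, 0.052], 0.84)]
top tab_face [([0.516, 0.039, 0.072], 0.52)]
top correction_bottle [([0.571, -0.178, 0.029], 0.62)]
top eraser [([0.491, -0.197, 0.03], 0.62)]
top glue_stick [([0.565, 0.123, 0.027], 0.45)]
top pen_cup [([0.511, 0.224, -0.001], 0.86)]
top stapler [([0.446, -0.321, -0.0], 0.96)]
top notebooks [([0.634, -0.338, 0.004], 0.92)]
top tape_roll [([0.614, 0.246, -0.004], 0.74)]
```

View pics/zs17.png

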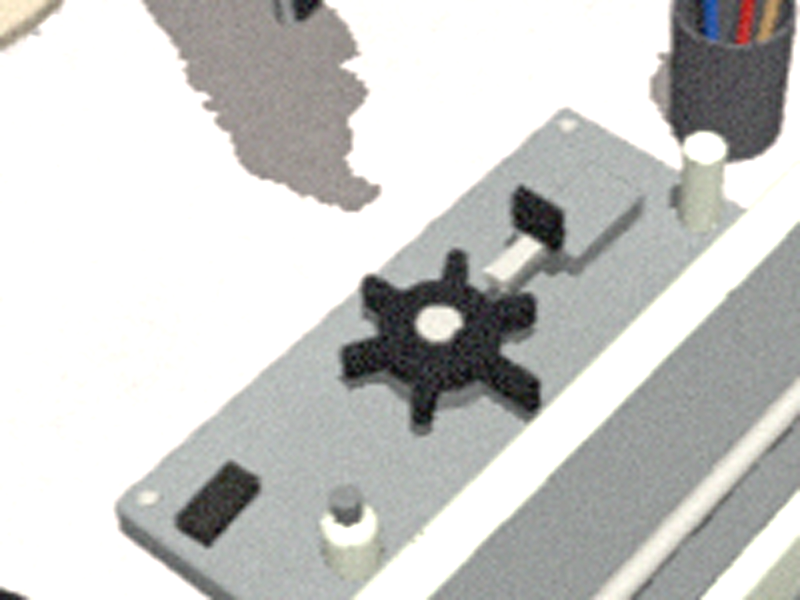

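The tongue (515,260) sits in the gap between two lobes, the long lobe is at the pointer, everything else is where it was, and the robot is clear. Handing in.

```bash
python3 -c "
from workcell import ticket
print(ticket.hand_in())"
```

```text
the job is handed in; nothing more can be done
None
```

I set the margin and locked it. Two flicks clockwise took the wheel from -2 clicks to the pointer, with readings of about 4.5 N during the pushes. I then pushed the lock tab to its stop, where the force reached about 9 N, and handed in at about 16 s.

**Last checks:**
- **Wheel:** the top camera puts the long lobe tip at (0.592, -0.049) and the pointer tip at (0.593, -0.053).
- **Lock tab:** its outer face moved from y ≈ 0.072 to about 0.040, so it is fully home, with the tongue in the gap between two lobes.
- **Other things:** each reads within about 6 mm of its start, which is about the detectors' accuracy. The arm was clear of everything.

**Checks that failed or disagreed:**
- **Short fingers:** the closed fingers end about 34 mm above the reported TCP, as both cameras showed. My first push passed over the lobe without touching it, so I lowered the tool by that amount.
- **Scene camera:** on the final look it gave a false position for the tab face and missed the glue stick. The top camera and the picture agreed with the result, so I relied on those.

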